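Slide the slate out over the edge of the chopping block

TASK

Push the slate slab across the chopping block towards you with the fingertips until it sticks out over the block's front edge with its brass line lying right above that edge and parallel to it, so that someone can then get a hand under it. Slide it only: do not lift or tip it, and leave the tin and the spice jar on the block standing where they are.

Things in the scene. Friction and masses are not known exactly. Their poses are not given: they have to be found in the camera images.
- slate: dark grey slate serving slab lying flat on the chopping block, 150 mm long (its x) by 110 mm wide (its y) by 9 mm thick, about 0.3 to 0.55 kg; origin at the centre of its underside, z up; its -x end, the one nearer the brass line, faces the block's front edge and will stick out; too wide to be spanned by the gripper. It slides freely, not fastened; it would tip off once half its length sticks out
- slate_line (a point): middle of the thin inlaid brass line (5 mm wide) that runs across the full width of the slate's top, parallel to the slate's y, 50 mm from its -x end and 100 mm from its +x end; axes as the slate's
- chopping_block: thick chopping block of striped wood that cannot move, 280 mm deep (its x) by 370 mm wide (its y), flat top 40 mm above the worktop; origin on the worktop under its centre, z up; its front edge is the long one on its -x side, nearest the robot, and may stand turned by some degrees
- block_front_edge (a point): middle of the block's front top edge: 140 mm from the block's centre towards -x, at the height of its top; the edge runs along y; axes as the block's (so x grows inwards over the block)
- tin: round green and cream tin, 57 mm across, 72 mm tall, standing loose on the block near its left or right end; origin at the centre of its underside; to be left alone
- spice_jar: small glass spice jar with a black cap, 41 mm across, 105 mm tall, standing loose on the block near the other end; origin at the centre of its underside; to be left alone
There are look-alikes about, which are no part of the job. Several things have the shape of the slate; the one meant has the colours described above.

How it is judged:
By the outcome, as a careful person would: the job done as asked, in the order asked, and still so for the second after the job is handed in, with the robot touching nothing.
It also fails if it takes over 40 s, if anything falls off the work surface, if the arm or the gripper's body presses on something with over 40 N, if the wrist force passes 120 N, or if a joint passes its speed limit or range.

ROBOT

A 7-joint arm with a two-finger parallel gripper is mounted at the origin on a cart in front of the work surface, level with it; the furniture and walls round the work are solid. World frame = base frame: x ahead of the robot, y to its left, z up, the work surface at z = 0. Lengths are in m, angles in rad, forces in N, time in s.
With the tool pointing down it reaches from about 0.4 to 0.9 m from the base axis. Payload 5.5 kg.
Tool frame: the origin (TCP) lies midway between the tips of the shut fingers; the grasp point (between the pads) lies 19 mm behind it; z points along the fingers, y is the line along which they close (so a half turn about z gives the same grasp; the last joint's range is limited). The gripper opens to 92 mm and grips with 3 to 60 N. Pads are 19 mm wide; open, the fingers measure 130 mm over their backs; the gripper's body (75 mm by 190 mm) begins 47 mm behind the grasp point.
Start: joints at [1.409, 0.501, -0.427, 1.55, 0.221, 1.138, -0.21], TCP at [0.268, -0.592, 0.227] pointing down, gripper open.
Joint ranges: [-2.88, 2.88], [-0.31, 2.03], [-1.54, 1.56], [0.2, 2.42], [-1.41, 4.55], [0.19, 2.02], [-2.57, 2.57]. Speed limits (rad/s): [2.57, 2.57, 3.14, 3.14, 3.14, 3.14, 3.14].

INTERFACE

Orientations are given as a unit quaternion [x, y, z, w].
In Python, from bench import bot gives the robot as it stands. Calls block until the motion is done:
- bot.goto(position, orientation): joint-space move of the TCP to a pose.
- bot.line_to(position, frame=None, rate=0.15, threshold=None): straight line of the TCP; frame=None keeps the orientation; rate is the mean speed in m/s. With threshold (N) it stops when the force on the tool has changed by that much, and returns True; else False.
- bot.goto_joints(angles): joint-space move.
- bot.gripper_to(opening, strength=None): opening from 0.0 (shut) to 1.0 (fully open); strength is the grip in N (None keeps the last); returns when the fingers have stopped.
- bot.sleep(seconds).
- bot.inverse_kinematics(position, orientation): joint angles nearest the present ones, or None.
- bot.read_state(): the state.
- bot.read_camera(name): name is "scene" or "top"; returns a dict with "frame" (384x512x3 uint8, red, green, blue), "fx", "fy", "cx", "cy" (pixels), "eye" and "attitude" of the camera in the world. Camera axes: x right, y up, looking along -z (the intrinsics and any distortion apply to the point x, -y, -z); pixel columns grow to the right and rows downward; lengths in m; the calibration is good to about 2 mm. A picture is of the moment at which its call begins. There is no depth.
A pose or a line that the arm cannot do raises bot.IKError and nothing moves.
- bot.hand_in(): hands the job in; it is judged then, once.
Trained networks look in the newest picture that a camera, given by its name, has taken for a name from the list of things; names that differ only in an ending like _2 or _b are one class to them, and where a whole thing is asked for, a point or a joint stands for the part that bears it (a point fixed in the world has none). Each returns a list of dicts, best first, with "score" (0 to 1); they miss things now and then, are a little off and sometimes report something else, mostly with a low value. They report only what shows in the picture. A call takes as long as a camera call. They do not tell look-alikes from the thing itself.
- bot.spot_in(camera, thing): "box" ([left, top, width, height] in pixels, round what is visible of it).
- bot.cut_out(camera, thing): "region" (384x512 bool, what is visible of it) and "box" ([left, top, width, height] in pixels, round what is visible of it).
- bot.tip_of(camera, thing): "centre" ([column, row] in pixels: a listed point, or the origin of a listed thing).
The state is a dict: "time_s": time; "joints": joint angles; "qd": joint speeds; "tau": joint torques, N m; "position": TCP position; "tool_rot": TCP orientation; "force": force on the tool from outside, world axes, zero at the start; "wrist_torque": the same for the moment, N m; "opening": opening from 0.0 (shut) to 1.0 (fully open); "grasp_force": force on a finger pad.
Only numpy, scipy, OpenCV 4.12 (cv2) and the standard library are available. Lean on these libraries where they do the work, as an engineer would, in place of code of your own. Each camera call takes 0.05 s, during which the arm holds its last target. There are 200 camera calls.

## Working session

There is one attempt and no reset: what is moved stays moved. The work goes in short steps, each a Python script; the robot and the scene stay as the last script left them, time stands still between calls to the robot, and variables do not carry over. Pictures are saved under pics/ and viewed, at most 10 in all, crops included, and the job is handed in when it is done.

```bash
ls; mkdir -p pics; python3 - <<'E'
from bench import bot
import cv2,numpy as np
for n in("scene","top"):
    c=bot.read_camera(n); cv2.imwrite(f"pics/{n}0.png",c["frame"][:,:,::-1])
    print(n,{k:(np.round(v,4).tolist() if k!='frame' else 0) for k,v in c.items()})
    for t in("slate","slate_line","chopping_block","block_front_edge","tin","spice_jar"):
        print(t,[(round(d["score"],2),np.round(d["centre"],1).tolist()) for d in bot.tip_of(n,t)], [(round(d["score"],2),np.round(d["box"]).tolist()) for d in bot.spot_in(n,t)])
s=bot.read_state();print(s["time_s"],s["position"],s["tool_rot"])
E
```

```text
pics
scene {'frame': 0, 'fx': 355.591, 'fy': 355.591, 'cx': 253.1628, 'cy': 187.2276, 'eye': [0.2196, 0.5012, 0.8156], 'attitude': [-0.0893, 0.3346, 0.9115, -0.222]}
slate [(0.83, [337.4, 148.9]), (0.74, [236.0, 222.4])] [(0.93, [311.0, 134.0, 54.0, 38.0]), (0.59, [203.0, 195.0, 68.0, 53.0])]
slate_line [(0.79, [329.3, 145.0]), (0.72, [243.6, 222.9]), (0.37, [235.5, 221.8])] [(0.72, [204.0, 192.0, 70.0, 56.0]), (0.64, [273.0, 154.0, 13.0, 39.0]), (0.62, [310.0, 134.0, 54.0, 38.0])]
chopping_block [] [(0.79, [152.0, 157.0, 163.0, 146.0])]
block_front_edge [(0.75, [283.0, 241.5])] [(0.76, [155.0, 160.0, 156.0, 142.0]), (0.16, [274.0, 154.0, 10.0, 37.0])]
tin [(0.71, [210.3, 264.1])] [(0.93, [197.0, 240.0, 26.0, 33.0]), (0.49, [154.0, 156.0, 160.0, 144.0])]
spice_jar [] [(0.6, [274.0, 153.0, 12.0, 37.0])]
top {'frame': 0, 'fx': 403.2818, 'fy': 403.2818, 'cx': 255.7074, 'cy': 201.9477, 'eye': [0.344, -0.0598, 1.1152], 'attitude': [0.0638, -0.0557, -0.7013, 0.7079]}
slate [(0.74, [225.6, 200.7]), (0.59, [371.6, 258.1])] [(0.96, [349.0, 231.0, 48.0, 57.0]), (0.82, [200.0, 173.0, 49.0, 59.0])]
slate_line [(0.86, [379.9, 251.6]), (0.68, [223.2, 211.6])] [(0.73, [199.0, 173.0, 53.0, 63.0]), (0.66, [353.0, 232.0, 40.0, 57.0])]
chopping_block [(0.84, [229.9, 200.0])] [(0.78, [154.0, 142.0, 152.0, 119.0])]
block_front_edge [(0.79, [225.1, 249.7])] [(0.91, [157.0, 144.0, 143.0, 118.0])]
tin [(0.93, [172.7, 202.5])] [(0.67, [151.0, 188.0, 34.0, 26.0])]
spice_jar [(0.66, [284.0, 217.7])] [(0.53, [274.0, 205.0, 17.0, 24.0])]
1.3 [ 0.26793281 -0.59217568  0.22670806] [ 9.77514755e-01  2.10867025e-01  1.29464469e-05 -2.23382211e-05]
```

View pics/top0.png

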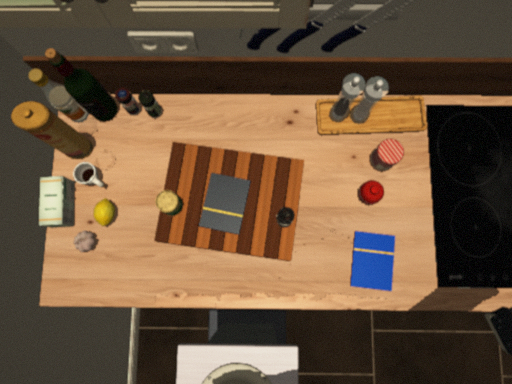

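View pics/scene0.png

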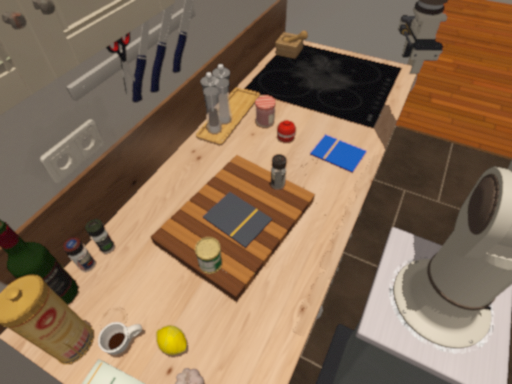

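The slate is the dark grey slab with the brass line, at top pixel (225,203), scene (237,220). The look-alike is the blue slab at top (372,260), scene (338,152), which is off the block. The tin is at top (168,202) and the jar at (285,216). Next I measure these metrically and check them in a crop.

```bash
cat > h.py <<'E'
from bench import bot
import cv2,numpy as np
from scipy.spatial.transform import Rotation as R
from scipy.optimize import least_squares
def ray(c,px):
    px=np.atleast_2d(np.asarray(px,float))
    d=np.c_[(px[:,0]-c["cx"])/c["fx"],-(px[:,1]-c["cy"])/c["fy"],-np.ones(len(px))]
    return R.from_quat(c["attitude"]).apply(d)
def toplane(c,px,z):
    d=ray(c,px);e=np.array(c["eye"]);return (e+d*((z-e[2])/d[:,2])[:,None])[:,:2]
def proj(c,P):
    q=R.from_quat(c["attitude"]).inv().apply(np.atleast_2d(P)-np.array(c["eye"]))
    return np.c_[c["cx"]+c["fx"]*q[:,0]/-q[:,2],c["cy"]-c["fy"]*q[:,1]/-q[:,2]]
def rectify(c,z,x0,x1,y0,y1,s=2000):   # image: up=+x, left=+y ; s px/m
    W,H=int((y1-y0)*s),int((x1-x0)*s)
    w=np.array([[x1,y1,z],[x1,y0,z],[x0,y0,z],[x0,y1,z]])
    M=cv2.getPerspectiveTransform(proj(c,w).astype(np.float32),np.float32([[0,0],[W,0],[W,H],[0,H]]))
    return cv2.warpPerspective(c["frame"],M,(W,H),flags=cv2.INTER_CUBIC)
E
python3 - <<'E'
from h import *
for n in("top","scene"):
    c=bot.read_camera(n)
    for t,z in(("slate",.049),("chopping_block",.04),("tin",.04),("spice_jar",.04)):
        for d in bot.cut_out(n,t)[:2]:
            r=d["region"].astype(np.uint8)
            k=max(cv2.findContours(r,0,cv2.CHAIN_APPROX_NONE)[0],key=cv2.contourArea)[:,0]
            w=toplane(c,k,z)
            m=cv2.minAreaRect((w*1000).astype(np.float32)); print(n,t,round(d["score"],2),np.round(m[0],1),np.round(m[1],1),round(m[2],1))
    for t,z in(("slate_line",.049),("block_front_edge",.04),("tin",.04),("spice_jar",.04),("slate",.04),("chopping_block",0)):
        print(n,t,[np.round(toplane(c,d["centre"],z)[0],4) for d in bot.tip_of(n,t)])
    im=rectify(c,.04,.3,.7,-.2,.25,1600)
    cv2.imwrite(f"pics/{n}r.png",im[:,:,::-1])
im=[cv2.imread(f"pics/{n}r.png") for n in("top","scene")]
cv2.imwrite("pics/r1.png",cv2.resize(np.hstack(im),(800,356),interpolation=cv2.INTER_AREA))
cv2.imwrite("pics/r2.png",im[0])
E
```

```text
top slate 0.94 [ 375.6 -352. ] [109.  147.9] 84.9
top slate 0.85 [524.9  37.4] [111.3 153.6] 78.5
top chopping_block 0.91 [534.7  24.1] [370.9 282.6] 81.7
top tin 0.58 [524.2 190. ] [74.9 56.9] 47.2
top spice_jar 0.67 [ 488.6 -125.6] [51.7 48.4] 0.1
top spice_jar 0.36 [526.   39.4] [119.1 152.1] 78.9
top slate_line [array([0.4843, 0.0392]), array([ 0.3991, -0.362 ])]
top block_front_edge [array([0.3983, 0.0345])]
top tin [array([0.5248, 0.1911])]
top spice_jar [array([0.519 , 0.0379]), array([ 0.4898, -0.1188])]
top slate [array([0.5185, 0.0327]), array([ 0.3687, -0.3615])]
top chopping_block [array([ 0.488 , -0.1277]), array([0.5416, 0.0264])]
scene slate 0.82 [ 366.4 -316.2] [109.2 143.9] 83.9
scene slate 0.61 [521.2  39.8] [115.1 154.4] 78.4
scene chopping_block 0.9 [528.8  30.2] [381.7 290.3] 82.1
scene spice_jar 0.57 [ 501.4 -171.6] [ 47.7 143.5] 24.3
scene slate_line [array([0.5002, 0.0492]), array([ 0.3971, -0.3274])]
scene block_front_edge [array([0.3889, 0.0382])]
scene tin [array([0.5109, 0.1824])]
scene spice_jar [array([ 0.4801, -0.1317])]
scene slate [array([0.5285, 0.048 ]), array([ 0.376 , -0.3275]), array([ 0.4767, -0.1154])]
scene chopping_block []
```

View pics/r2.png

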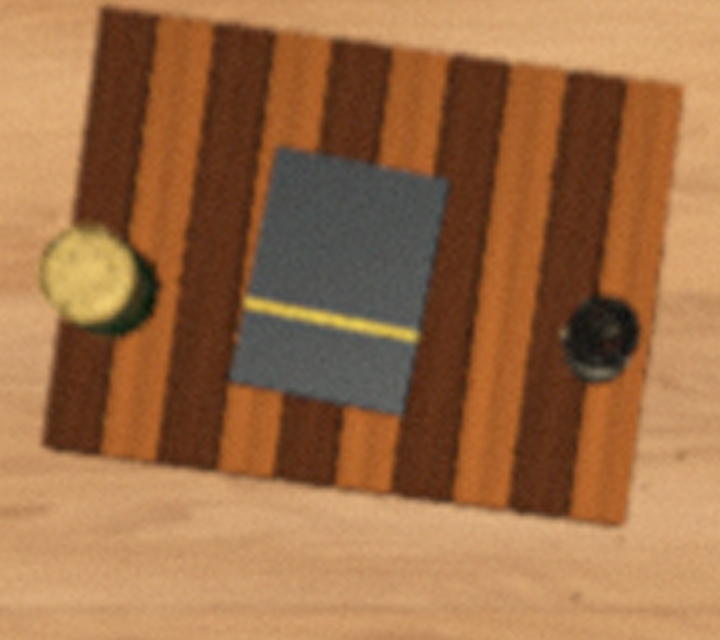

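The crop shows the grey slate with its brass line from (247,303) to (416,337), the jar at (600,338) and the tin at (90,277). The block's front edge runs from (45,447) to (624,522). I will now fit the front edge and the line to sub-pixel accuracy, then approach behind the slate's +x end.

```bash
cat >> h.py <<'E'
def quad(c,th,z,size,p0,ch=None):
    """refine pose (x,y,yaw) of a rectangle's outline by edge strength in the image"""
    L,W=size; g=cv2.GaussianBlur(c["frame"],(0,0),1.0).astype(float)
    G=sum(cv2.Sobel(g[:,:,i],-1,1,0)**2+cv2.Sobel(g[:,:,i],-1,0,1)**2 for i in range(3))**.5
    s=np.linspace(-.47,.47,150); o=np.full(150,.5)
    pts=np.r_[np.c_[s,o],np.c_[s,-o],np.c_[o,s],np.c_[-o,s]]*[L,W]
    from scipy.optimize import minimize
    def f(p):
        a=p[2];w=pts@np.array([[np.cos(a),np.sin(a)],[-np.sin(a),np.cos(a)]])+p[:2]
        q=proj(c,np.c_[w,np.full(len(w),z)]).astype(np.float32)
        return -np.minimum(cv2.remap(G,q[:,:1],q[:,1:],1),150).mean()
    best=min((minimize(f,np.array(p0)+[dx,dy,da],method="Nelder-Mead",options=dict(xatol=1e-5,fatol=1e-4,initial_simplex=None)) for dx in(-.006,0,.006) for dy in(-.006,0,.006) for da in(-.02,.02)),key=lambda r:r.fun)
    return best.x,best.fun
def brass(c,p,half=.055,rng=.03):
    """points of the yellow line near p=(x,y), returns middle and angle of its normal"""
    h=cv2.cvtColor(c["frame"],cv2.COLOR_RGB2HSV).astype(int); f=c["frame"].astype(int)
    yel=np.clip(np.minimum(f[:,:,0],f[:,:,1])-f[:,:,2]-25,0,None)*(h[:,:,0]>20)*(h[:,:,0]<36)
    v,u=np.nonzero(yel); w=toplane(c,np.c_[u,v],.049); k=np.hypot(*(w-p).T)<half+.012
    w,m=w[k],yel[v,u][k]
    for _ in range(3):
        mu=np.average(w,axis=0,weights=m); _,V=np.linalg.eigh(np.cov(w.T,aweights=m))
        n=V[:,0]*np.sign(V[0,0]); k=abs((w-mu)@n)<.006; w,m=w[k],m[k]
    t=np.array([-n[1],n[0]]); e=(w-mu)@t
    return mu+t*(e.max()+e.min())/2,np.arctan2(n[1],n[0]),np.ptp(e),len(w)
def gap(c,b,p):  # block pose b -> line's distance inwards of the front edge, yaw error
    m,a,l,k=brass(c,p); n=np.array([np.cos(b[2]),np.sin(b[2])])
    return (m-b[:2])@n+.140,np.degrees(a-b[2]),m,l,k
E
python3 - <<'E'
from h import *
for n in("top","scene"):
    c=bot.read_camera(n)
    b,f=quad(c,0,.04,(.28,.37),(.535,.024,-.13)); s,g=quad(c,0,.049,(.15,.11),(.523,.037,-.2))
    print(n,"block",b.round(4),f.round(1),"slate",s.round(4),g.round(1)); print(gap(c,b,s[:2]-[.025,-.005]))
    print("slate line from slate pose",((s[:2]-.025*np.array([np.cos(s[2]),np.sin(s[2])])-b[:2])@[np.cos(b[2]),np.sin(b[2])]+.14).round(4))
for a in(-.13,-.13+np.pi,-.13-np.pi): print(a,[bot.inverse_kinematics([x,.0212,z],[np.cos(a/2),np.sin(a/2),0,0]) for x,z in((.638,.26),(.5,.043))])
print(bot.read_state()["time_s"])
E
```

```text
top block [ 0.5325  0.0255 -0.1476] -146.4 slate [ 0.5233  0.0371 -0.185 ] -148.5
(np.float64(0.10454536216042765), np.float64(-2.8717452262903818), array([0.49912112, 0.04214907]), np.float64(0.10750898037556905), 148)
slate line from slate pose 0.1043
scene block [ 0.5312  0.031  -0.1345] -146.5 slate [ 0.5234  0.0383 -0.203 ] -138.8
(np.float64(0.10783059512526498), np.float64(-3.5004587401709757), array([0.50041019, 0.04355107]), np.float64(0.10148762674787315), 53)
slate line from slate pose 0.1064
-0.13 [array([ 0.46651045,  0.5278272 , -0.77533801,  1.53708169,  0.38279234,
        1.23409097, -2.06910959]), array([ 0.40180061,  0.56082623, -0.60892735,  2.04394162,  0.50145429,
        0.68528389, -2.23379357])]
3.0115926535897932 [array([ 0.62528692,  0.64126069, -1.06415251,  1.53193312,  0.5722505 ,
        1.30888961,  0.93572443]), array([ 0.62048331,  0.67704826, -0.90314441,  2.03761387,  0.75630793,
        0.79935958,  0.6998333 ])]
-3.271592653589793 [array([ 0.62528692,  0.64126069, -1.06415251,  1.53193312,  0.5722505 ,
        1.30888961,  0.93572443]), array([ 0.62048331,  0.67704826, -0.90314441,  2.03761387,  0.75630793,
        0.79935958,  0.6998333 ])]
2.5
```

```bash
sed -i 's/np.minimum(\(cv2.remap.*\),150).mean()/(np.sqrt(\1)).mean()/' h.py
python3 - <<'E'
from h import *
B=[]
for n in("top","scene"):
    c=bot.read_camera(n)
    b,f=quad(c,0,.04,(.28,.37),(.532,.027,-.135)); s,g=quad(c,0,.049,(.15,.11),(.523,.037,-.2))
    print(n,"block",b.round(4),f.round(2),"slate",s.round(4),g.round(2)); print(gap(c,b,s[:2]-[.025,-.005]))
    print("from slate pose",((s[:2]-.025*np.array([np.cos(s[2]),np.sin(s[2])])-b[:2])@[np.cos(b[2]),np.sin(b[2])]+.14).round(4))
    w=proj(c,[[*(b[:2]+R.from_euler('z',b[2]).as_matrix()[:2,:2]@np.array(q)),.04] for q in((-.14,-.185),(-.14,.185),(.14,.185),(.14,-.185))])
    im=cv2.resize(c["frame"],None,fx=4,fy=4,interpolation=2)
    cv2.polylines(im,[((w+.5)*4-.5).round().astype(int)],True,(0,255,0),1)
    x0=int(w[:,0].min()*4)-25;y0=int(w[:,1].min()*4)-25
    im=im[y0:y0+600,x0:x0+(700)]; cv2.imwrite(f"pics/f_{n}.png",im[:,:,::-1]); B.append(b)
np.save("B.npy",B)
E
```

```text
top block [ 0.533   0.0231 -0.1352] -17.15 slate [ 0.5232  0.0374 -0.204 ] -13.76
(np.float64(0.10382252480115663), np.float64(-3.566133680034159), array([0.4990524 , 0.04184772]), np.float64(0.10689046353122013), 146)
from slate pose 0.1034
scene block [ 0.5289  0.0338 -0.1358] -16.36 slate [ 0.5229  0.0399 -0.1939] -12.91
(np.float64(0.1104774125152631), np.float64(-3.519126616283825), array([0.50044701, 0.0435422 ]), np.float64(0.10148824549563934), 52)
from slate pose 0.1083
```

View pics/f_top.png

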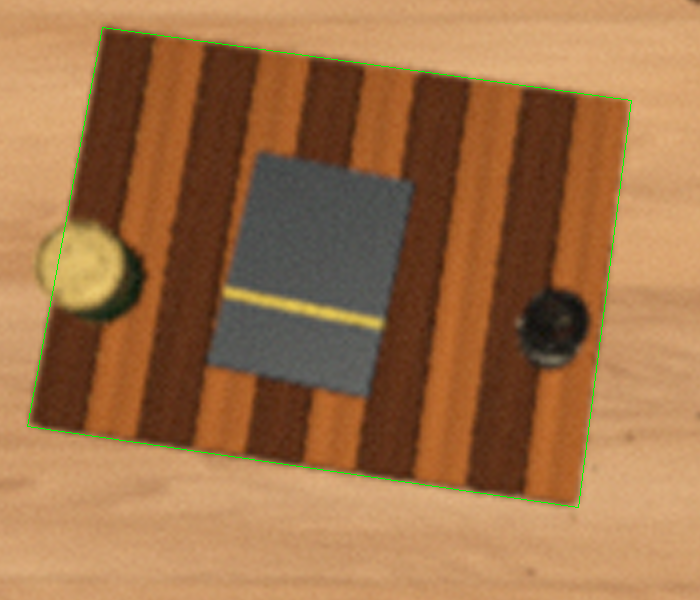

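The green outline fits the block's top to about 1 mm. The line is 103.5 mm inside the edge, with a yaw difference of -3.6°. Next I approach behind the slate and find the block surface with a guarded descent.

```bash
cat >> h.py <<'E'
YAW=-.1355; N=np.array([np.cos(YAW),np.sin(YAW)]); BC=np.array([.533,.0231])
Q=[np.cos((YAW+np.pi)/2),np.sin((YAW+np.pi)/2),0,0]
T=np.array([-N[1],N[0]]); LAT=(np.array([.523,.038])-BC)@T
def at(d,z,lat=LAT): # TCP at d inwards of front edge
    return [*(BC+(d-.14)*N+lat*T),z]
def st():
    s=bot.read_state(); print("t",round(s["time_s"],2),"p",s["position"].round(4),"F",np.round(s["force"],1),"open",round(s["opening"],3),"d",((s["position"][:2]-BC)@N+.14).round(4))
E
python3 - <<'E'
from h import *
p=bot.read_state()["position"]
bot.line_to([p[0],p[1],.30],rate=.3)
bot.gripper_to(.6)
D=(np.array([.523,.038])-BC)@N+.14+.117
print(D,at(D,.26)); bot.goto(at(D,.26),Q); st()
bot.line_to(at(D,.07),rate=.25); st()
print(bot.line_to(at(D,.036),rate=.03,threshold=4)); st()
z=bot.read_state()["position"][2]; bot.line_to(at(D,z+.0035),rate=.05); st()
c=bot.read_camera("scene"); cv2.imwrite("pics/down.png",cv2.resize(c["frame"][130:320,140:340],None,fx=3,fy=3,interpolation=2)[:,:,::-1])
E
```

```text
0.24507888328016325 [np.float64(0.6389275677261346), np.float64(0.02219496785506336), 0.26]
t 6.32 p [0.6391 0.0206 0.2598] F [ 0.2 -0.5  0.7] open 0.606 d 0.2455
t 7.22 p [0.6401 0.0226 0.0715] F [0.2 0.7 0.8] open 0.599 d 0.2462
True
t 8.13 p [0.6386 0.0222 0.0404] F [-1.8 -1.6  6.3] open 0.603 d 0.2448
t 8.38 p [0.6392 0.0223 0.0441] F [0.2 0.  0.5] open 0.598 d 0.2453
```

View pics/down.png

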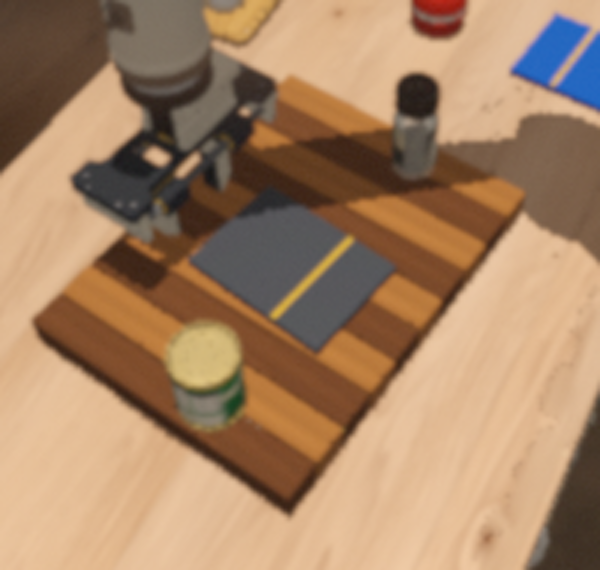

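The fingers straddle the area behind the slate's far end (about (150,225) and (215,170)), clear of the tin and jar. I push to about 15 mm short of the goal.

```bash
python3 - <<'E'
from h import *
bot.line_to(at(.125,.0437),rate=.05); st()
c=bot.read_camera("scene"); Bs=np.load("B.npy")[1]
n=N; m0=BC+(.0155-.14)*N+LAT*T
r=gap(c,[*BC,YAW],m0); print(r)
im=c["frame"][130:330,140:340].copy(); cv2.imwrite("pics/p1.png",cv2.resize(im,None,fx=3,fy=3,interpolation=2)[:,:,::-1])
c=bot.read_camera("top"); print(gap(c,[*BC,YAW],m0))
E
```

```text
t 10.98 p [0.5203 0.0384 0.0438] F [ 4.4 -0.   3.2] open 0.599 d 0.1254
(np.float64(0.014699870058038994), np.float64(0.02465514469782801), array([0.41010259, 0.04922568]), np.float64(0.10526799293193337), 76)
(np.float64(0.01405600692015821), np.float64(-0.0003094357912682646), array([0.40913037, 0.04686093]), np.float64(0.10742574531598156), 151)
```

View pics/p1.png

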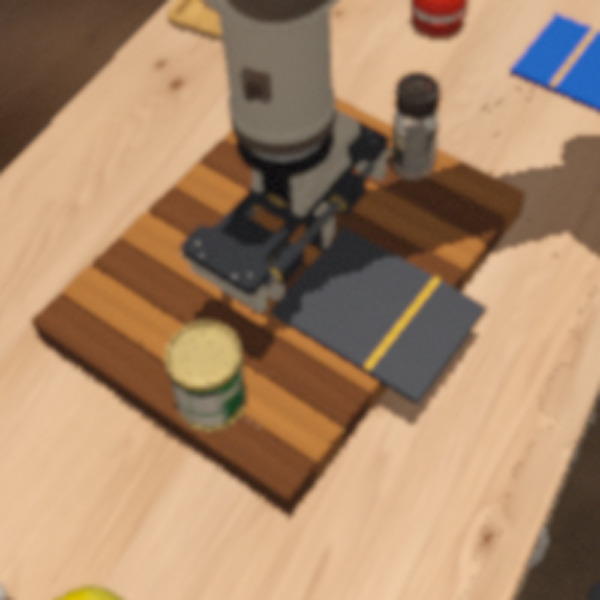

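The slate is now parallel to the edge (0.0° in both cameras) with its line about 14 mm inside, and the tin and jar are untouched. I make the final pushes, measuring between them.

```bash
python3 - <<'E'
from h import *
d=.1254; g=.014
m=lambda g: BC+(g-.14)*N+LAT*T
for k in range(4):
    step=(g*.6 if k==0 else g)
    if g<.0007: break
    d0=(bot.read_state()["position"][:2]-BC)@N+.14
    d-=step; bot.line_to(at(d,.0437),rate=.02); bot.sleep(.2); st()
    a=[];
    for n in("top","top","scene"):
        r=gap(bot.read_camera(n),[*BC,YAW],m(g-step)); a.append(r[0]); print(n,round(r[0],4),round(r[1],2),r[3].round(3),r[4])
    g=np.mean(a[:2])
c=bot.read_camera("top")
# local front-edge check beside the slate
im=rectify(c,.04,.34,.46,-.2,.25,1700); cv2.imwrite("pics/e.png",im[:,:,::-1])
E
```

```text
t 11.83 p [0.5108 0.0394 0.0431] F [-0.4 -0.1 -0.3] open 0.6 d 0.1158
top 0.0043 -0.01 0.108 159
top 0.0043 -0.01 0.108 157
scene 0.0049 -0.13 0.106 79
t 12.55 p [0.5076 0.0401 0.0437] F [0.5 0.8 0.3] open 0.601 d 0.1126
top 0.0009 0.01 0.108 158
top 0.0008 0.06 0.107 158
scene 0.0015 -0.0 0.106 77
t 13.15 p [0.5071 0.0402 0.0438] F [ 1.1  0.1 -0.8] open 0.601 d 0.1121
top 0.0006 0.03 0.107 157
top 0.0006 0.02 0.107 158
scene 0.0012 -0.0 0.106 77
```

View pics/e.png

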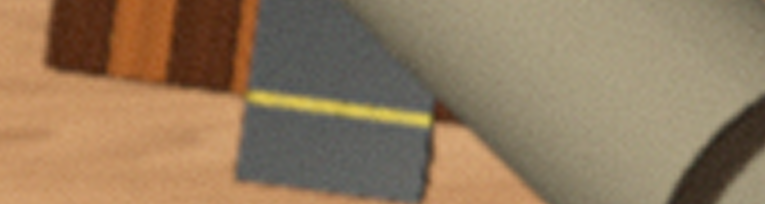

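The line lies along the edge: the edge runs from (45,68) to (232,92) and the line from (250,96) to (432,121). I retreat and check the edge locally on both sides of the slate, unobstructed.

```bash
python3 - <<'E'
from h import *
bot.line_to(at(.145,.0445),rate=.08); bot.line_to(at(.145,.27),rate=.3)
bot.goto_joints([1.409,.501,-.427,1.55,.221,1.138,-.21]); bot.sleep(.2); st()
for n in("top","scene"):
    c=bot.read_camera(n); m,a,l,k=brass(c,BC+(.0005-.14)*N+LAT*T); print(n,gap(c,[*BC,YAW],m)[:2])
    # front edge: profiles across it on both sides of the slate, in block coordinates
    g=c["frame"].astype(np.float32); xs=np.arange(-.012,.012,.00025); E=[]
    for y in np.r_[np.arange(-.175,-.05,.002),np.arange(.08,.175,.002)]:
        w=np.array([[*(BC+(x-.14)*N+y*T),.04] for x in xs]); q=proj(c,w).astype(np.float32)
        v=cv2.remap(g,q[:,:1],q[:,1:],1)[:,0].sum(1); E.append((y,xs[np.argmin(np.gradient(v))],v[0]-v[-1]))
    E=np.array(E); E=E[E[:,2]>60]; 
    f=least_squares(lambda p:p[0]+p[1]*E[:,0]-E[:,1],[0,0],loss="soft_l1",f_scale=.0005).x
    print("edge offset mm at slate",1000*(f[0]+f[1]*LAT),"slope deg",np.degrees(f[1]),len(E))
    b,_=quad(c,0,.04,(.28,.37),(.533,.0231,-.1355)); print("refit",b,gap(c,b,m)[:2]) 
    h=rectify(c,.045,.34,.46,-.17,.23,2000); cv2.imwrite(f"pics/e_{n}.png",h[:,:,::-1])
cv2.imwrite("pics/e2.png",np.vstack([cv2.imread(f"pics/e_{n}.png") for n in("top","scene")]))
c=bot.read_camera("top")
for t in("tin","spice_jar"): print(t,[np.round(toplane(c,d["centre"],.04)[0],4) for d in bot.tip_of("top",t)])
E
```

```text
t 17.45 p [ 0.269  -0.592   0.2269] F [ 0.1  0.9 -0.1] open 0.603 d -0.0385
top (np.float64(0.000606894307234207), np.float64(0.0019898682624410555))
edge offset mm at slate 0.5397186864204164 slope deg -0.03177839938961596 111
refit [ 0.53225186  0.02320832 -0.13374289] (np.float64(0.0013751289163730085), np.float64(-0.0986850469949306))
scene (np.float64(0.0012472589347060636), np.float64(0.0748247832324873))
edge offset mm at slate -6.5122642854496195 slope deg -0.1418589946637183 111
refit [ 0.53342579  0.03300442 -0.15342189] (np.float64(0.0022024456217533406), np.float64(1.101673527879815))
tin [array([0.524 , 0.1856])]
spice_jar [array([ 0.4844, -0.1212])]
```

View pics/e2.png

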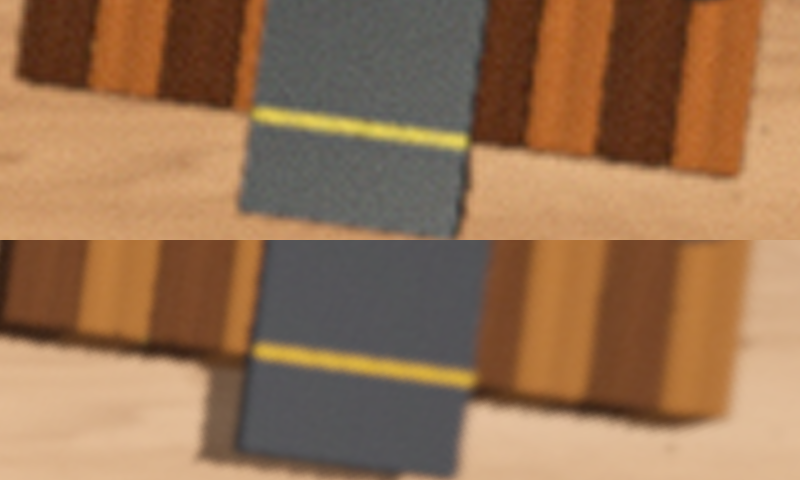

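Both views show the line level with the edge. Both cameras also see a sliver of the block's front face, so I will cross-check against the back edge (280 mm away) and the front-face transition in the scene view.

```bash
python3 - <<'E'
from h import *
from scipy.ndimage import gaussian_filter1d
def prof(c,x0,ys,xs,z=.04):
    g=c["frame"].astype(np.float32); V=[]
    for y in ys:
        w=np.array([[*(BC+(x0+x-.14)*N+y*T),z] for x in xs]); q=proj(c,w).astype(np.float32)
        V.append(cv2.remap(g,q[:,:1],q[:,1:],cv2.INTER_CUBIC)[:,0])
    return np.array(V)
xs=np.arange(-.014,.0141,.0005); ys=np.arange(-.17,.17,.004); yf=np.r_[np.arange(-.17,-.045,.003),np.arange(.085,.17,.003)]
for n in("top","scene"):
    c=bot.read_camera(n)
    def edge(v): # half-crossing between the ends' plateaus, per column median
        s=v.sum(2); lo=np.median(s[:,:8],1); hi=np.median(s[:,-8:],1); o=[]
        for r,a,b in zip(s,lo,hi):
            if abs(a-b)>80:
                k=np.nonzero((r-(a+b)/2)*np.sign(a-b)<0)[0][0]; o.append(xs[k])
        return np.median(o)*1000,len(o)
    print(n,"back",edge(prof(c,.28,ys,xs)),"front",edge(prof(c,0,yf,xs)))
    v=prof(c,0,yf,xs).sum(2).mean(0); print("front mean profile",list(zip((xs*1e3).round(1)[::2],v.round()[::2])))
print(bot.read_state()["time_s"])
E
```

```text
top back (np.float64(0.5000000000000125), 85) front (np.float64(0.5000000000000125), 70)
front mean profile [(np.float64(-14.0), np.float32(478.0)), (np.float64(-13.0), np.float32(479.0)), (np.float64(-12.0), np.float32(480.0)), (np.float64(-11.0), np.float32(481.0)), (np.float64(-10.0), np.float32(482.0)), (np.float64(-9.0), np.float32(483.0)), (np.float64(-8.0), np.float32(484.0)), (np.float64(-7.0), np.float32(485.0)), (np.float64(-6.0), np.float32(486.0)), (np.float64(-5.0), np.float32(485.0)), (np.float64(-4.0), np.float32(481.0)), (np.float64(-3.0), np.float32(470.0)), (np.float64(-2.0), np.float32(447.0)), (np.float64(-1.0), np.float32(412.0)), (np.float64(0.0), np.float32(365.0)), (np.float64(1.0), np.float32(312.0)), (np.float64(2.0), np.float32(264.0)), (np.float64(3.0), np.float32(231.0)), (np.float64(4.0), np.float32(216.0)), (np.float64(5.0), np.float32(215.0)), (np.float64(6.0), np.float32(218.0)), (np.float64(7.0), np.float32(223.0)), (np.float64(8.0), np.float32(226.0)), (np.float64(9.0), np.float32(227.0)), (np.float64(10.0), np.float32(227.0)), (np.float64(11.0), np
[... 676 characters left out ...]
)), (np.float64(-3.0), np.float32(187.0)), (np.float64(-2.0), np.float32(175.0)), (np.float64(-1.0), np.float32(178.0)), (np.float64(0.0), np.float32(191.0)), (np.float64(1.0), np.float32(210.0)), (np.float64(2.0), np.float32(232.0)), (np.float64(3.0), np.float32(253.0)), (np.float64(4.0), np.float32(269.0)), (np.float64(5.0), np.float32(279.0)), (np.float64(6.0), np.float32(285.0)), (np.float64(7.0), np.float32(288.0)), (np.float64(8.0), np.float32(288.0)), (np.float64(9.0), np.float32(288.0)), (np.float64(10.0), np.float32(287.0)), (np.float64(11.0), np.float32(286.0)), (np.float64(12.0), np.float32(286.0)), (np.float64(13.0), np.float32(286.0)), (np.float64(14.0), np.float32(285.0))]
17.8
```

The estimates agree: the line is within about 1 mm of the edge and parallel to it within 0.1°. The tin sits at the same pixels in every scene crop.

```bash
python3 - <<'E'
from bench import bot
print(bot.hand_in())
E
```

```text
the job is handed in; nothing more can be done
None
```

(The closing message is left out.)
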